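Clear the pin and present the notched slide frosted end up

TASK

Take the wooden pin that stands on the notched slide and stand it upright in the small clay cup, right down on the cup's floor. Then find the slide's frosted label end by its small corner notch, pick the slide up, and hold it about 15 cm above the middle of the white reading tile, face still up and tipped so that the frosted end is clearly the higher end (a slope of 35 degrees or so). Finish while holding it there, still and off everything else; do not tip the pin over, and leave the plain plate, the square wooden tile, the frog, cart, bell and ball where they are.

Things in the scene. Friction and masses are not known exactly. Their poses are not given: they have to be found in the camera images.
- slide_center (a point): Centre of the loose clear slide, 100 (x) by 36 (y) by 10 mm (z), 60 g, lying on the tray floor in one of three places, any way round, the pin standing on it. x points to its label end, whose last 30 mm are frosted (slightly whiter) and whose +y corner has a 12 mm square notch; z out of the face that is up at the start. The plain plate and the square tile lie in the other places.
- notch (a point): The middle of the slide's corner notch, 44 mm along x and 12 mm along y from the slide's centre.
- pin_center (a point): Centre, half-way up, of the loose wooden pin, a plain round dowel of 24 mm diameter and 110 mm height with two thin darker rings in its lower part, about 40 g, standing upright on the slide on its long centre line within 15 mm of its middle; z points up along it (its centre is 55 mm above its foot).
- cup_in (a point): Middle of the inner floor of the fixed, straight-sided round clay cup: 46 mm outer diameter, 38 mm inner diameter, rim 60 mm above the table, this point 5 mm above the table. z is up.
- tile_top (a point): Middle of the top of the fixed white ceramic reading tile, 120 by 120 mm, 8 mm high, lying on the table. z is up.
- plain_plate_center (a point): Centre of the loose plain plate, as large as the slide (100 by 36 by 10 mm) but with four whole corners and no frosting; it lies in the tray and stays there.
- tray: The fixed low wooden tray, 180 mm (x) by 420 mm (y), open on top, walls 5 mm thick and 14 mm high; origin at the centre of its underside, on the table. The inner floor is 5 mm above the table.
- frog: Loose ceramic frog figurine, 64 mm wide, 58 mm high, near the cup and the reading tile; origin at the centre of its underside. Stays where it is.
- tan_square: Loose square wooden tangram tile, 52 by 52 by 10 mm, in the tray; origin at the centre of its underside. Stays where it is.
- cart: Loose yellow toy dump cart, 165 mm long, 67 mm high, at the left; origin on the table under it. Stays where it is.
- bell: Loose steel bell toy, 60 mm wide, 66 mm high, at the right; origin at the centre of its underside. Stays where it is.
- ball_center (a point): Centre of the loose green glass ball, 44 mm diameter, in a fixed wooden ring at the right. Stays where it is.

How it is judged:
By the outcome, as a careful person would: the job done as asked, in the order asked, and still so for the second after the job is handed in, while the arm keeps its last pose, push and grip.
It also fails if it takes over 48 s, if anything falls off the work surface, if the arm or the gripper's body presses on something with over 40 N, if the wrist force passes 120 N, or if a joint passes its speed limit or range.

ROBOT

A 6-joint arm with a two-finger parallel gripper is mounted at the origin on the work surface. World frame = base frame: x ahead of the robot, y to its left, z up, the work surface at z = 0. Lengths are in mm, angles in degrees, forces in N, time in s.
With the tool pointing down it reaches from about 300 to 850 mm from the base axis. Payload 4.2 kg.
Tool frame: the origin (TCP) lies midway between the tips of the shut fingers; the grasp point (between the pads) lies 19 mm behind it; z points along the fingers, y is the direction in which the jaws open and shut (so a half turn about z gives the same grasp; the last joint's range is limited). The gripper opens to 91 mm and grips with 3 to 60 N. Pads are 32 mm wide; open, the fingers measure 118 mm over their backs; the gripper's body (76 mm by 178 mm) begins 60 mm behind the grasp point.
Start: joints at [63.025, 18.312, 89.639, -0, 72.044, -1.146], TCP at [250.524, 517.572, 213.976] pointing down, gripper open.
Joint ranges: [-177.97, 177.97], [-48.28, 115.42], [12.27, 149.76], [-77.06, 257.06], [2.81, 150.46], [-146.56, 146.56]. Speed limits (degrees/s): [147.25, 147.25, 180, 180, 180, 180].

INTERFACE

Orientations are given as [roll, pitch, yaw] about the fixed x, y, z axes, in that order (R = Rz(yaw) Ry(pitch) Rx(roll)).
In Python, from workcell import env gives the robot as it stands.
- The arm moves only by the shell command python3 -m jog 'ROWS' [FORCE]. ROWS is JSON, a list of rows, each an object of numbers: "dx", "dy", "dz": the shift along the world's x, y, z in m; "wx", "wy", "wz": the turn, a rotation vector about the world's x, y, z in rad; "grip": the gripper's target within -1 to 1 (shut at 1, half-way at 0, fully open at -1). In form: [{"dx": .., "dy": .., "dz": .., "wx": .., "wy": .., "wz": .., "grip": ..}, ...]. A call has 1 to 10 rows; each row shifts and turns the commanded pose from where the row before left it; what a row does not reach is not made up. A row lasts 1/10 s, in which the tool goes at most 50 mm and 8.59 degrees, less where a joint would pass 70% of its speed; a pose out of reach is approached as far as the arm can. A call with a gripper value outside its range is refused whole. The fingers move at their own pace and stop on an object; FORCE is the grip in N (left out, the last holds). Time passes only in rows, so rows that do not move let the fingers close. It gives the time, the measured TCP pose, the force and the opening at its end, in the units of the state.
- env.state(): the state, without advancing time (a new reading comes with each control period).
- env.grab_frame(name): name is "side" or "top" or "wrist"; returns the picture (420x560x3 uint8, red, green, blue); there is no depth.
- env.get_calibration(name): a dict with "fx", "fy", "cx", "cy" (pixels), "k1" (the pictures are not rectified: a ray, as slopes to the right and down, at radius r is drawn at 1 + k1 r^2 times it, then the intrinsics apply), "R" (3x3) and "t" (3): a world point X has camera coordinates R X + t. Camera axes: x right, y down, z forward; pixel columns grow to the right and rows downward; lengths in mm; the calibration is good to about 2 mm. A picture is of the moment at which its call begins: read the wrist's pose just before it. get_calibration takes no time and is no camera call; for the wrist camera it gives the pose at the moment of the call.
- env.job_done(): hands the job in, once; it reports no verdict.
The state is a dict: "time_s": time; "qpos": joint angles; "qvel": joint speeds; "effort": joint torques, N m; "ee_pos": TCP position; "ee_rot": TCP orientation; "force": force on the tool from outside, world axes, zero at the start; "torque": the same for the moment, N m; "gripper_width": finger opening in mm.
Only numpy, scipy, OpenCV 4.12 (cv2) and the standard library are available. Lean on these libraries where they do the work, as an engineer would, in place of code of your own. Each camera call takes 0.05 s, during which the arm holds its last target. There are 200 camera calls.

## Working session

There is one attempt and no reset: what is moved stays moved. The work goes in short steps, Python scripts to look and compute and a shell command to move; the robot and the scene stay as the last step left them, time stands still between calls to the robot, and variables do not carry over. Pictures are saved under pics/ and viewed, about 8 in all and at most 12, crops included, and the job is handed in when it is done.

```bash
mkdir -p pics
cat > h.py <<'E'
from workcell import env
import numpy as np, cv2
def snap(n,f):
    im=env.grab_frame(n); cv2.imwrite('pics/'+f,im[:,:,::-1]); return im
def ray(c,u,v):
    K=np.array([[c['fx'],0,c['cx']],[0,c['fy'],c['cy']],[0,0,1]],float)
    p=cv2.undistortPoints(np.array([[[u,v]]],float),K,np.array([c['k1'],0,0,0.]))[0,0]
    # exact inverse of forward model
    R=np.array(c['R']);t=np.array(c['t'])
    return -R.T@t, R.T@np.array([p[0],p[1],1])
def onz(c,u,v,z):
    o,d=ray(c,u,v); return o+d*(z-o[2])/d[2]
def proj(c,X):
    p=np.array(c['R'])@np.array(X,float)+np.array(c['t']); x,y=p[:2]/p[2]; s=1+c['k1']*(x*x+y*y)
    return c['fx']*x*s+c['cx'],c['fy']*y*s+c['cy']
E
python3 - <<'E'
from h import *
a=snap('top','top0.png');b=snap('side','side0.png')
for n in('top','side','wrist'):print(n,env.get_calibration(n))
print(env.state())
E
```

```text
top {'fx': 427.0909985703071, 'fy': 427.0909985703071, 'cx': 280.02254600841275, 'cy': 207.61617485750358, 'k1': 0.015692834849096005, 'R': array([[ 0.01605579, -0.99983869,  0.00805064],
       [-0.99008431, -0.01702191, -0.1394393 ],
       [ 0.13955384, -0.005732  , -0.99019789]]), 't': array([   8.31749842,  569.8722072 , 1231.30710817])}
side {'fx': 517.6824906759651, 'fy': 517.6824906759651, 'cx': 277.4672690987218, 'cy': 211.13876388680407, 'k1': -0.09822338750753512, 'R': array([[-0.99749232, -0.06689802,  0.02310272],
       [-0.05366391,  0.50207942, -0.86315493],
       [ 0.04614395, -0.8622302 , -0.50441037]]), 't': array([ 535.97698056,   80.73280793, 1473.44620641])}
wrist {'fx': 341.27223491620725, 'fy': 341.27223491620725, 'cx': 285.292442427731, 'cy': 208.84020091862484, 'k1': -0.07189049066878987, 'R': array([[ 0.43571252,  0.90008305, -0.00225794],
       [ 0.8752207 , -0.42308891,  0.23448776],
       [ 0.21010315, -0.10414545, -0.97211645]]), 't': array([-573.888098  ,  -26.7458316 ,  390.86234126])}
{'time_s': 0.1, 'qpos': array([ 6.30285985e+01,  1.83462031e+01,  8.96967754e+01, -1.29958132e-03,
        7.20432275e+01, -1.14692972e+00]), 'qvel': array([-0.0630707 , -0.0984515 , -0.2172335 , -0.07366996,  0.03849326,
        0.08191745]), 'effort': array([ 1.11263096e-03, -4.13331807e+01, -2.32510489e+01,  7.28902454e-02,
        4.22063924e-02, -6.07583274e-05]), 'ee_pos': array([250.29993059, 517.18782801, 213.24003424]), 'ee_rot': array([-1.79913787e+02, -4.90103377e-04,  1.54175929e+02]), 'force': array([ 0.94771929,  1.24645688, -0.20783246]), 'torque': array([ 0.03543058, -0.03804558, -0.01551102]), 'gripper_width': 91.40589038538914}
```

View pics/top0.png

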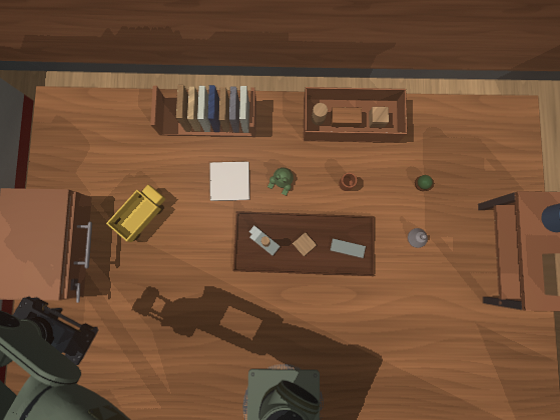

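View pics/side0.png

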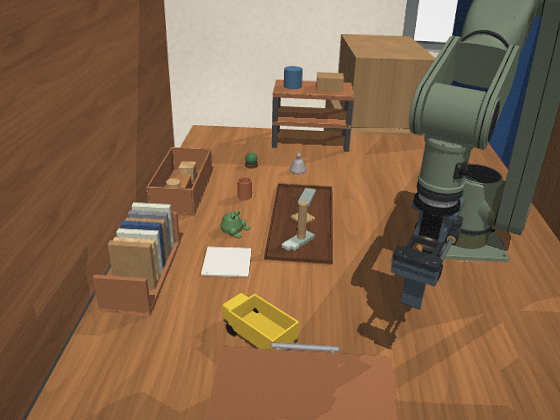

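The top view shows the slide with the pin at about (264,240), the square at (304,244), the plain plate at (348,248), the cup at (349,182) and the tile at (230,181). The slide's whiter end seems to be the upper-left one. Next I'll measure with an enlarged crop.

Run:
```python
from h import *
a=cv2.imread('pics/top0.png');b=cv2.imread('pics/side0.png')
A=cv2.resize(a[218:266,235:290],None,fx=8,fy=8,interpolation=2)
C=cv2.resize(a[168:196,335:363],None,fx=8,fy=8,interpolation=2)
B=cv2.resize(b[185:255,270:325],None,fx=7,fy=7,interpolation=2)
H=np.zeros((490,800,3),np.uint8);
A=cv2.resize(A,(410,358));H[:358,:410]=A;H[360:490,:130]=cv2.resize(C,(130,130));H[:490,412:797]=B
cv2.imwrite('pics/crop.png',H)
c=env.get_calibration('top')
hsv=cv2.cvtColor(a,cv2.COLOR_BGR2HSV)
m=((hsv[...,1]<60)&(hsv[...,2]>120)).astype(np.uint8)
n,l,s,ce=cv2.connectedComponentsWithStats(m)
for i in range(1,n):
    if s[i,4]>60 and 150<ce[i][1]<290 and 200<ce[i][0]<380: 
        r=cv2.minAreaRect(np.argwhere(l==i)[:,::-1].astype(np.float32));print(ce[i],s[i,4],r,[onz(c,*p,15).round() for p in cv2.boxPoints(r)])
print('tile',onz(c,230,181,8),'cup rim guess',onz(c,349,182,60),'frog',onz(c,282,180,30))
```

```text
[229.00604433 180.66218939] 1489 ((229.5, 181.0), (38.0, 39.0), 90.0) [array([711., 235.,  15.]), array([713., 115.,  15.]), array([595., 112.,  15.]), array([593., 231.,  15.])]
[262.34576271 239.94576271] 295 ((262.6097717285156, 239.98782348632812), (32.79648971557617, 12.02538013458252), 38.65980529785156) [array([490., 118.,  15.]), array([519.,  97.,  15.]), array([458.,  18.,  15.]), array([430.,  40.,  15.])]
[347.53825858 247.77308707] 379 ((347.5524597167969, 247.77703857421875), (32.46632385253906, 11.566486358642578), 13.240518569946289) [array([ 449., -135.,   15.]), array([ 482., -143.,   15.]), array([ 462., -238.,   15.]), array([ 428., -230.,   15.])]
tile [654.14856157 172.73395921   8.        ] cup rim guess [ 646.79464838 -184.76579316   60.        ] frog [655.56859535  13.10048043  30.        ]
```

View pics/crop.png

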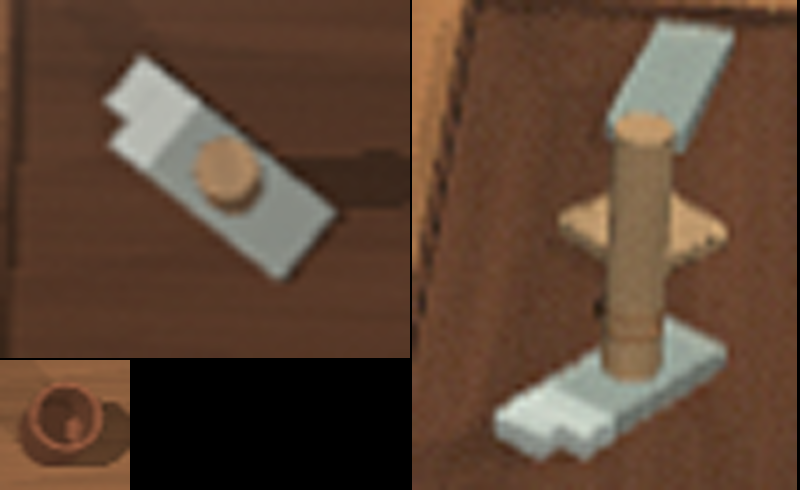

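The crop shows the notch clearly at the label end's lower-left corner, which is the +y side of an x axis heading about 52°. The pin stands slightly toward the label from the middle. Now triangulating the pin and cup.

```bash
cat >> h.py <<'E'
def tri(l):
    A=np.zeros((3,3));b=np.zeros(3);P=[]
    for c,u,v in l:
        o,d=ray(c,u,v);d/=np.linalg.norm(d);M=np.eye(3)-np.outer(d,d);A+=M;b+=M@o;P.append((o,d))
    X=np.linalg.solve(A,b);return X,[np.linalg.norm(np.cross(X-o,d)) for o,d in P]
E
python3 - <<'E'
from h import *
t=env.get_calibration('top');s=env.get_calibration('side')
print('pin top',onz(t,265.6,241.2,125),onz(s,303,203.6,125),tri([(t,265.6,241.2),(s,303,203.6)]))
a=cv2.imread('pics/top0.png');b=cv2.imread('pics/side0.png')
print('cup',onz(t,349.2,180.1,60))
hsv=cv2.cvtColor(b,cv2.COLOR_BGR2HSV)
m=((hsv[...,0]<12)&(hsv[...,1]>110)).astype(np.uint8);m[:170]=0;m[205:]=0;m[:,:225]=0;m[:,262:]=0
n,l,st,ce=cv2.connectedComponentsWithStats(m);print(st[1:],ce[1:])
print(onz(s,244.5,182.5,60))
for z in(15,):
  P=[onz(s,270+(x-412)/7,185+y/7,z).round() for x,y in((494,415),(565,375),(640,395),(725,350))];print(P)
E
```

```text
pin top [463.93863469  56.35328426 125.        ] [467.82948676  64.1616795  125.        ] (array([466.01461366,  56.4108095 , 120.49800712]), [np.float64(1.7988396120425525), np.float64(1.7988396120424759)])
cup [ 652.53013311 -185.39298443   60.        ]
[[237 177  15  23 299]] [[244.41137124 188.02341137]]
[ 653.12705038 -166.07786769   60.        ]
[array([519., 100.,  15.]), array([493.,  69.,  15.]), array([463.,  80.,  15.]), array([430.,  44.,  15.])]
```

```bash
python3 -m jog '[{"dx":0.01,"dy":-0.03,"wz":-0.14},{"dx":0.01,"dy":-0.04,"wz":-0.14},{"dx":0.015,"dy":-0.04,"wz":-0.14},{"dx":0.02,"dy":-0.04,"wz":-0.14},{"dx":0.02,"dy":-0.04,"wz":-0.14},{"dx":0.02,"dy":-0.04,"wz":-0.14},{"dx":0.02,"dy":-0.04,"wz":-0.14},{"dx":0.02,"dy":-0.04,"wz":-0.14},{"dx":0.02,"dy":-0.04,"wz":-0.14},{"dx":0.02,"dy":-0.04,"wz":-0.14}]'
python3 -m jog '[{"dx":0.02,"dy":-0.04,"wz":-0.14},{"dx":0.02,"dy":-0.03,"wz":-0.14},{"wz":-0.1},{}]'
python3 - <<'E'
from h import *
c=env.get_calibration('wrist');print(env.state()['qpos'].round(1))
w=snap('wrist','w1.png')
np.save('w1.npy',c,allow_pickle=True)
print('pin proj',proj(c,(465,58,125)),proj(c,(465,58,15)))
E
```

```text
[63.  18.3 89.7 -0.  72.  -1.1]
pin proj (np.float64(25.06047913425533), np.float64(522.5629416770602)) (np.float64(70.20174916135372), np.float64(450.9589596031673))invalid input
invalid input
```

View pics/w1.png

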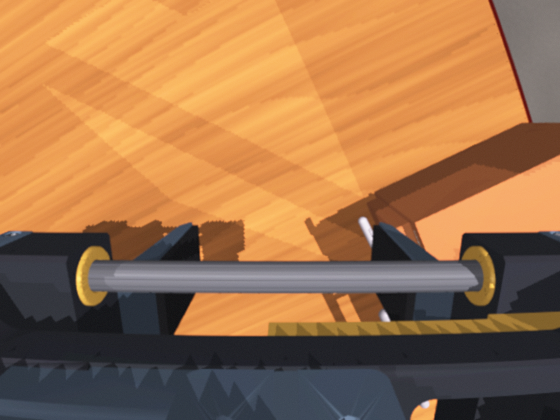

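The picture shows only the start area with the fingers at the bottom, because the rows were refused. They probably need every key.

```bash
python3 -m jog '[{"dx":0.01,"dy":-0.03,"dz":0,"wx":0,"wy":0,"wz":-0.14,"grip":-1},{"dx":0.01,"dy":-0.04,"dz":0,"wx":0,"wy":0,"wz":-0.14,"grip":-1},{"dx":0.015,"dy":-0.04,"dz":0,"wx":0,"wy":0,"wz":-0.14,"grip":-1},{"dx":0.02,"dy":-0.04,"dz":0,"wx":0,"wy":0,"wz":-0.14,"grip":-1},{"dx":0.02,"dy":-0.04,"dz":0,"wx":0,"wy":0,"wz":-0.14,"grip":-1},{"dx":0.02,"dy":-0.04,"dz":0,"wx":0,"wy":0,"wz":-0.14,"grip":-1},{"dx":0.02,"dy":-0.04,"dz":0,"wx":0,"wy":0,"wz":-0.14,"grip":-1},{"dx":0.02,"dy":-0.04,"dz":0,"wx":0,"wy":0,"wz":-0.14,"grip":-1},{"dx":0.02,"dy":-0.04,"dz":0,"wx":0,"wy":0,"wz":-0.14,"grip":-1},{"dx":0.02,"dy":-0.04,"dz":0,"wx":0,"wy":0,"wz":-0.14,"grip":-1}]'
python3 -m jog '[{"dx":0.02,"dy":-0.04,"dz":0,"wx":0,"wy":0,"wz":-0.14,"grip":-1},{"dx":0.02,"dy":-0.03,"dz":0,"wx":0,"wy":0,"wz":-0.14,"grip":-1},{"dx":0,"dy":0,"dz":0,"wx":0,"wy":0,"wz":-0.1,"grip":-1},{"dx":0,"dy":0,"dz":0,"wx":0,"wy":0,"wz":0,"grip":-1}]'
python3 - <<'E'
from h import *
c=env.get_calibration('wrist');print(env.state()['qpos'].round(1))
w=snap('wrist','w2.png')
np.save('w2.npy',c,allow_pickle=True)
print('pin proj',proj(c,(465,58,125)),proj(c,(465,58,15)))
E
```

```text
time_s: 1.15
ee_pos: [425.9, 125.8, 214.0]
ee_rot: [180.0, -0.0, 73.6]
force: [0.0, 0.3, -0.1]
gripper_width: 91.1
time_s: 1.55
ee_pos: [465.7, 56.6, 213.6]
ee_rot: [-180.0, 0.0, 52.1]
force: [0.2, 0.9, 0.1]
gripper_width: 91.3
[  5.5   8.8 102.7   0.   68.6  43.5]
pin proj (np.float64(283.5668808503696), np.float64(211.10656484265917)) (np.float64(284.2298319367517), np.float64(186.74827790655598))
```

View pics/w2.png

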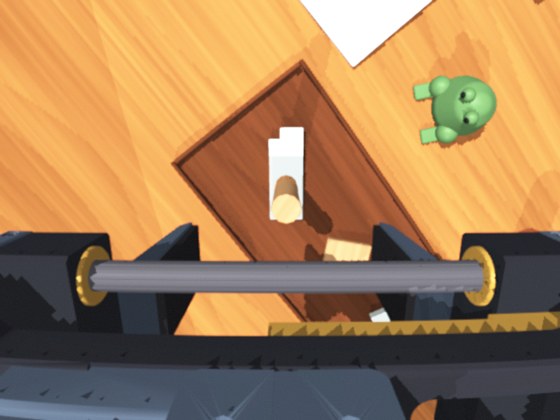

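The close view shows the pin top at about (286,207) and the slide square to the image, columns 269–303 and rows 127–220. The yaw of 52.1° therefore matches, with the notch at the upper left.

Run:
```python
from h import *
c=np.load('w2.npy',allow_pickle=True).item();w=cv2.imread('pics/w2.png')
h=cv2.cvtColor(w,cv2.COLOR_BGR2HSV)
m=((h[...,1]<40)&(h[...,2]>150)).astype(np.uint8);m[:110]=0;m[225:]=0;m[:,:255]=0;m[:,320:]=0
for y in(133,145,160,170,195,215): x=np.where(m[y])[0];print(y,x.min() if len(x) else 0,x.max() if len(x) else 0)
y=np.where(m[:,272:300].any(1))[0];print('rows',y.min(),y.max())
t=h[207,270:305];print(t.tolist())
yv=h[185:230,286].tolist();print(list(enumerate(yv,185))[::2])
print('pin',onz(c,286,207,125)); 
u=np.array([np.cos(np.radians(52.1)),np.sin(np.radians(52.1))])
for px in((286,127),(286,220),(269,160),(303,160)):
  p=onz(c,*px,15)[:2];print(px,p.round(1),'along',p@u,'across',p@[-u[1],u[0]])
```

```text
133 280 303
145 268 303
160 269 302
170 269 302
195 269 302
215 270 302
rows 127 219
[[15, 40, 231], [20, 66, 244], [23, 81, 253], [23, 80, 254], [24, 75, 254], [24, 75, 254], [24, 73, 254], [25, 71, 254], [25, 71, 254], [24, 73, 254], [24, 77, 254], [23, 81, 254], [23, 84, 253], [22, 83, 253], [23, 86, 253], [23, 85, 253], [23, 83, 253], [23, 79, 254], [23, 79, 254], [24, 79, 254], [23, 82, 253], [23, 80, 253], [23, 81, 253], [23, 79, 254], [23, 77, 254], [24, 73, 254], [25, 71, 254], [25, 68, 255], [25, 68, 255], [24, 76, 255], [20, 82, 251], [15, 54, 213], [14, 37, 151], [9, 91, 92], [9, 168, 82]]
[(185, [15, 126, 184]), (187, [15, 125, 182]), (189, [14, 123, 184]), (191, [15, 128, 184]), (193, [15, 124, 207]), (195, [23, 78, 255]), (197, [25, 67, 254]), (199, [23, 77, 254]), (201, [23, 85, 253]), (203, [23, 87, 253]), (205, [23, 86, 253]), (207, [23, 83, 253]), (209, [23, 79, 254]), (211, [23, 79, 254]), (213, [23, 81, 254]), (215, [23, 82, 253]), (217, [23, 78, 254]), (219, [24, 74, 254]), (221, [25, 70, 255]), (223, [15, 133, 236]), (225, [10, 172, 166]), (227, [10, 169, 166]), (229, [10, 172, 165])]
pin [468.54885638  59.44351754 125.        ]
(286, 127) [506.  107.5] along 395.6322890410815 across -333.2531573908272
(286, 220) [443.2  26.9] along 293.4664447751564 across -333.23750408964634
(269, 160) [470.1  91.2] along 360.74563041182046 across -314.8711776056537
(303, 160) [499.   68.7] along 360.7307274166628 across -351.62023279873273
```

```bash
python3 -m jog '[{"dx":0.002,"dy":0.002,"dz":-0.03,"wx":0,"wy":0,"wz":0,"grip":-1},{"dx":0,"dy":0,"dz":-0.035,"wx":0,"wy":0,"wz":0,"grip":-1},{"dx":0,"dy":0,"dz":-0.035,"wx":0,"wy":0,"wz":0,"grip":-1},{"dx":0,"dy":0,"dz":-0.033,"wx":0,"wy":0,"wz":0,"grip":-1},{"dx":0,"dy":0,"dz":0,"wx":0,"wy":0,"wz":0,"grip":-1}]'
python3 -m jog '[{"dx":0,"dy":0,"dz":0,"wx":0,"wy":0,"wz":0,"grip":0.2},{"dx":0,"dy":0,"dz":0,"wx":0,"wy":0,"wz":0,"grip":0.3},{"dx":0,"dy":0,"dz":0,"wx":0,"wy":0,"wz":0,"grip":0.4},{"dx":0,"dy":0,"dz":0,"wx":0,"wy":0,"wz":0,"grip":0.5},{"dx":0,"dy":0,"dz":0,"wx":0,"wy":0,"wz":0,"grip":1},{"dx":0,"dy":0,"dz":0,"wx":0,"wy":0,"wz":0,"grip":1},{"dx":0,"dy":0,"dz":0,"wx":0,"wy":0,"wz":0,"grip":1},{"dx":0,"dy":0,"dz":0,"wx":0,"wy":0,"wz":0,"grip":1}]' 15
```

```text
time_s: 2.1
ee_pos: [463.6, 60.0, 77.6]
ee_rot: [-179.6, 0.4, 52.4]
force: [-0.8, 0.5, -0.2]
gripper_width: 90.8
time_s: 2.9
ee_pos: [467.5, 59.5, 81.0]
ee_rot: [180.0, 0.0, 52.2]
force: [-0.1, -0.9, 0.7]
gripper_width: 30.0
```

```bash
python3 -m jog '[{"dx":0,"dy":0,"dz":0,"wx":0,"wy":0,"wz":0,"grip":1},{"dx":0,"dy":0,"dz":0,"wx":0,"wy":0,"wz":0,"grip":1},{"dx":0,"dy":0,"dz":0,"wx":0,"wy":0,"wz":0,"grip":1}]' 15
python3 -m jog '[{"dx":0,"dy":0,"dz":0.02,"wx":0,"wy":0,"wz":0,"grip":1},{"dx":0,"dy":0,"dz":0.03,"wx":0,"wy":0,"wz":0,"grip":1},{"dx":0,"dy":0,"dz":0.03,"wx":0,"wy":0,"wz":0,"grip":1},{"dx":0,"dy":0,"dz":0.02,"wx":0,"wy":0,"wz":0,"grip":1},{"dx":0,"dy":0,"dz":0.0,"wx":0,"wy":0,"wz":0,"grip":1}]' 15
```

```text
time_s: 3.2
ee_pos: [467.5, 59.6, 80.9]
ee_rot: [-180.0, 0.0, 52.2]
force: [0.4, 0.6, 0.0]
gripper_width: 23.7
time_s: 3.7
ee_pos: [469.4, 59.8, 183.6]
ee_rot: [179.7, -0.3, 52.2]
force: [0.3, -0.3, -0.2]
gripper_width: 23.9
```

```bash
python3 -m jog '[{"dx":0.01,"dy":-0.02,"dz":0,"wx":0,"wy":0,"wz":0,"grip":1},{"dx":0.02,"dy":-0.04,"dz":0,"wx":0,"wy":0,"wz":0,"grip":1},{"dx":0.02,"dy":-0.04,"dz":0,"wx":0,"wy":0,"wz":0,"grip":1},{"dx":0.02,"dy":-0.04,"dz":0,"wx":0,"wy":0,"wz":0,"grip":1},{"dx":0.02,"dy":-0.04,"dz":0,"wx":0,"wy":0,"wz":0,"grip":1},{"dx":0.02,"dy":-0.04,"dz":0,"wx":0,"wy":0,"wz":0,"grip":1},{"dx":0.02,"dy":-0.04,"dz":0,"wx":0,"wy":0,"wz":0,"grip":1},{"dx":0.016,"dy":-0.032,"dz":0,"wx":0,"wy":0,"wz":0,"grip":1},{"dx":0,"dy":0,"dz":0,"wx":0,"wy":0,"wz":0,"grip":1},{"dx":0,"dy":0,"dz":0,"wx":0,"wy":0,"wz":0,"grip":1}]'
python3 - <<'E'
from h import *
c=env.get_calibration('wrist');s=env.state();print(s['ee_pos'])
np.save('w3.npy',c,allow_pickle=True)
snap('wrist','w3.png')
print(proj(c,(652.5,-185.4,60)))
E
```

```text
time_s: 4.7
ee_pos: [612.7, -232.5, 178.7]
ee_rot: [-179.8, 0.0, 52.1]
force: [0.2, 1.0, -0.2]
gripper_width: 23.8
[ 612.67556728 -232.54556886  178.72321575]
(np.float64(288.77680614126865), np.float64(131.28509360061534))
```

View pics/w3.png

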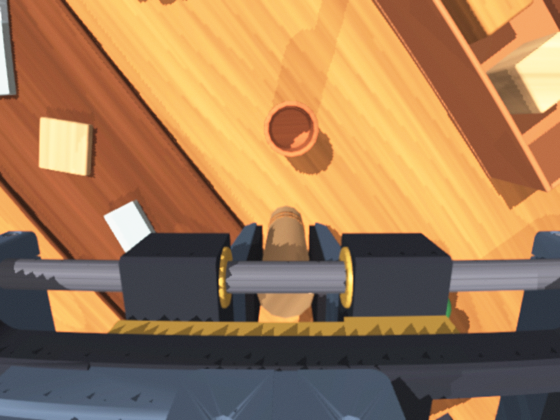

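The wrist view shows the cup rim around (293,127) and the held pin straight, with its foot near (286,213). Next I'll fit the rim.

Run:
```python
from h import *
c=np.load('w3.npy',allow_pickle=True).item();w=cv2.imread('pics/w3.png')
h=cv2.cvtColor(w,cv2.COLOR_BGR2HSV)
m=((h[...,0]<9)|(h[...,0]>172)).astype(np.uint8);m[:90]=0;m[175:]=0;m[:,:255]=0;m[:,335:]=0
m=cv2.morphologyEx(m,cv2.MORPH_OPEN,np.ones((3,3)))
print(cv2.boundingRect(m))
for y in range(98,160,5):
  x=np.where(m[y])[0];print(y,(x.min(),x.max()) if len(x) else 0)
o=cv2.resize(w[90:170,245:345],None,fx=6,fy=6,interpolation=2);cv2.imwrite('pics/c3.png',o)
for X in((652.5,-185.4,60),):
  for a in range(0,360,90): print(a,proj(c,(X[0]+23*np.cos(np.radians(a+52)),X[1]+23*np.sin(np.radians(a+52)),60)))
for p in((293,127),(293,128)):print(onz(c,*p,60))
f=np.array(env.state()['ee_pos']);print('foot proj for TCP axis', proj(c,(f[0],f[1],f[2]-66)),proj(c,(f[0]+12*.614,f[1]+12*.789,f[2]-66)))
```

```text
(277, 108, 30, 8)
98 0
103 0
108 (np.int64(289), np.int64(291))
113 (np.int64(277), np.int64(306))
118 0
123 0
128 0
133 0
138 0
143 0
148 0
153 0
158 0
0 (np.float64(288.88594015763226), np.float64(102.76011487515112))
90 (np.float64(261.17839856762436), np.float64(131.25811180315327))
180 (np.float64(288.6677284603301), np.float64(158.9616644024704))
270 (np.float64(316.38439738650396), np.float64(131.38595516288208))
[ 657.41274516 -184.78809551   60.        ]
[ 656.91517429 -185.43348423   60.        ]
foot proj for TCP axis (np.float64(284.668172538398), np.float64(219.06831090712964)) (np.float64(284.6600169885556), np.float64(202.82329359112367))
```

View pics/c3.png

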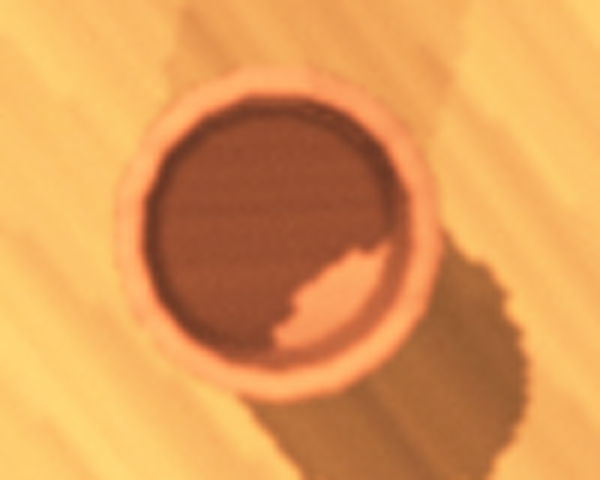

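```bash
python3 -m jog '[{"dx":0.015,"dy":0.016,"dz":0,"wx":0,"wy":0,"wz":0,"grip":1},{"dx":0.015,"dy":0.016,"dz":0,"wx":0,"wy":0,"wz":0,"grip":1},{"dx":0.013,"dy":0.016,"dz":0,"wx":0,"wy":0,"wz":0,"grip":1},{"dx":0,"dy":0,"dz":0,"wx":0,"wy":0,"wz":0,"grip":1},{"dx":0,"dy":0,"dz":0,"wx":0,"wy":0,"wz":0,"grip":1},{"dx":0,"dy":0,"dz":0,"wx":0,"wy":0,"wz":0,"grip":1}]'
python3 - <<'E'
from h import *
a=snap('top','top2.png');b=snap('side','side2.png')
H=np.hstack([cv2.resize(a[150:210,320:380,::-1],(400,400),interpolation=2),cv2.resize(b[150:210,215:275,::-1],(400,400),interpolation=2)])
cv2.imwrite('pics/c4.png',H);print(env.state()['ee_pos'])
E
```

```text
time_s: 5.35
ee_pos: [656.2, -184.2, 180.9]
ee_rot: [-180.0, 0.0, 52.2]
force: [0.6, -0.1, -0.4]
gripper_width: 23.6
[ 656.11626971 -184.79808613  181.0454635 ]
```

View pics/c4.png

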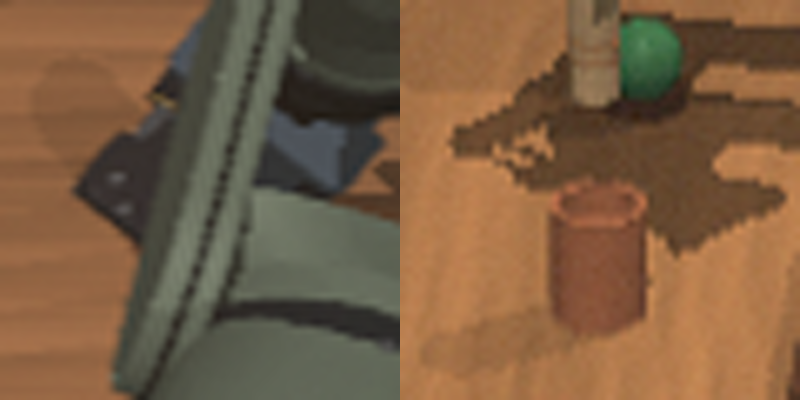

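The side view shows the pin foot (column ~594) within about 1.5 mm of the cup axis (~598). Descending, with a 1 mm correction.

```bash
python3 -m jog '[{"dx":-0.001,"dy":0,"dz":-0.02,"wx":0,"wy":0,"wz":0,"grip":1},{"dx":0,"dy":0,"dz":-0.025,"wx":0,"wy":0,"wz":0,"grip":1},{"dx":0,"dy":0,"dz":-0.015,"wx":0,"wy":0,"wz":0,"grip":1},{"dx":0,"dy":0,"dz":-0.01,"wx":0,"wy":0,"wz":0,"grip":1},{"dx":0,"dy":0,"dz":-0.01,"wx":0,"wy":0,"wz":0,"grip":1},{"dx":0,"dy":0,"dz":-0.01,"wx":0,"wy":0,"wz":0,"grip":1},{"dx":0,"dy":0,"dz":-0.01,"wx":0,"wy":0,"wz":0,"grip":1},{"dx":0,"dy":0,"dz":0,"wx":0,"wy":0,"wz":0,"grip":1}]'
python3 -m jog '[{"dx":0,"dy":0,"dz":-0.004,"wx":0,"wy":0,"wz":0,"grip":1},{"dx":0,"dy":0,"dz":-0.004,"wx":0,"wy":0,"wz":0,"grip":1},{"dx":0,"dy":0,"dz":0,"wx":0,"wy":0,"wz":0,"grip":1},{"dx":0,"dy":0,"dz":0,"wx":0,"wy":0,"wz":0,"grip":1}]'
```

```text
time_s: 6.25
ee_pos: [654.6, -184.2, 79.4]
ee_rot: [-179.9, 0.1, 52.2]
force: [-0.6, -1.0, -0.0]
gripper_width: 23.9
time_s: 6.65
ee_pos: [655.7, -184.4, 73.2]
ee_rot: [180.0, -0.0, 52.2]
force: [1.1, -0.1, 0.4]
gripper_width: 23.3
```

```bash
python3 -m jog '[{"dx":0,"dy":0,"dz":-0.001,"wx":0,"wy":0,"wz":0,"grip":1},{"dx":0,"dy":0,"dz":-0.001,"wx":0,"wy":0,"wz":0,"grip":1},{"dx":0,"dy":0,"dz":0,"wx":0,"wy":0,"wz":0,"grip":1},{"dx":0,"dy":0,"dz":0,"wx":0,"wy":0,"wz":0,"grip":1}]'
python3 -m jog '[{"dx":0,"dy":0,"dz":-0.001,"wx":0,"wy":0,"wz":0,"grip":1},{"dx":0,"dy":0,"dz":0,"wx":0,"wy":0,"wz":0,"grip":1},{"dx":0,"dy":0,"dz":0,"wx":0,"wy":0,"wz":0,"grip":1}]'
```

```text
time_s: 7.05
ee_pos: [655.6, -184.4, 71.0]
ee_rot: [180.0, -0.0, 52.2]
force: [-0.4, 0.3, 0.0]
gripper_width: 23.6
time_s: 7.35
ee_pos: [655.7, -184.5, 70.9]
ee_rot: [180.0, -0.0, 52.2]
force: [-1.3, 0.1, 4.9]
gripper_width: 23.7
```

Contact with the floor at the expected height. Releasing and rising.

```bash
python3 -m jog '[{"dx":0,"dy":0,"dz":0,"wx":0,"wy":0,"wz":0,"grip":0.4},{"dx":0,"dy":0,"dz":0,"wx":0,"wy":0,"wz":0,"grip":0.3},{"dx":0,"dy":0,"dz":0,"wx":0,"wy":0,"wz":0,"grip":0},{"dx":0,"dy":0,"dz":0,"wx":0,"wy":0,"wz":0,"grip":-0.3},{"dx":0,"dy":0,"dz":0,"wx":0,"wy":0,"wz":0,"grip":-0.5},{"dx":0,"dy":0,"dz":0.02,"wx":0,"wy":0,"wz":0,"grip":-0.5},{"dx":0,"dy":0,"dz":0.03,"wx":0,"wy":0,"wz":0,"grip":-0.5},{"dx":0,"dy":0,"dz":0.04,"wx":0,"wy":0,"wz":0,"grip":-0.5},{"dx":0,"dy":0,"dz":0.04,"wx":0,"wy":0,"wz":0,"grip":-0.5},{"dx":0,"dy":0,"dz":0.01,"wx":0,"wy":0,"wz":0,"grip":-0.5}]'
python3 -m jog '[{"dx":-0.02,"dy":0.03,"dz":0,"wx":0,"wy":0,"wz":0,"grip":-0.5},{"dx":-0.02,"dy":0.04,"dz":0,"wx":0,"wy":0,"wz":0,"grip":-0.5},{"dx":-0.02,"dy":0.04,"dz":0,"wx":0,"wy":0,"wz":0,"grip":-0.5},{"dx":-0.02,"dy":0.04,"dz":0,"wx":0,"wy":0,"wz":0,"grip":-0.5},{"dx":-0.02,"dy":0.04,"dz":0,"wx":0,"wy":0,"wz":0,"grip":-0.5},{"dx":-0.03,"dy":0.03,"dz":0,"wx":0,"wy":0,"wz":0,"grip":-0.5},{"dx":-0.04,"dy":0.01,"dz":0,"wx":0,"wy":0,"wz":0,"grip":-0.5},{"dx":-0.035,"dy":0,"dz":0,"wx":0,"wy":0,"wz":0,"grip":-0.5},{"dx":0,"dy":0,"dz":0,"wx":0,"wy":0,"wz":0,"grip":-0.5},{"dx":0,"dy":0,"dz":0,"wx":0,"wy":0,"wz":0,"grip":-0.5}]'
python3 - <<'E'
from h import *
c=env.get_calibration('wrist');print(env.state()['ee_pos'])
np.save('w5.npy',c,allow_pickle=True)
w=snap('wrist','w5.png');b=snap('side','side5.png');a=snap('top','top5.png')
H=np.zeros((420,800,3),np.uint8);H[:,:560]=w[...,::-1]
H[:240,560:]=cv2.resize(b[145:205,215:275,::-1],(240,240),interpolation=2);H[240:,560:740]=cv2.resize(a[160:205,325:370,::-1],(180,180),interpolation=2)
cv2.imwrite('pics/c5.png',H)
E
```

```text
time_s: 8.35
ee_pos: [657.8, -185.1, 215.7]
ee_rot: [179.5, -0.2, 52.2]
force: [0.1, -0.2, 0.1]
gripper_width: 68.7
time_s: 9.35
ee_pos: [450.3, 45.7, 209.9]
ee_rot: [180.0, -0.0, 52.2]
force: [0.9, 0.4, 0.6]
gripper_width: 68.7
[450.33400575  45.66868258 209.94714524]
```

View pics/c5.png

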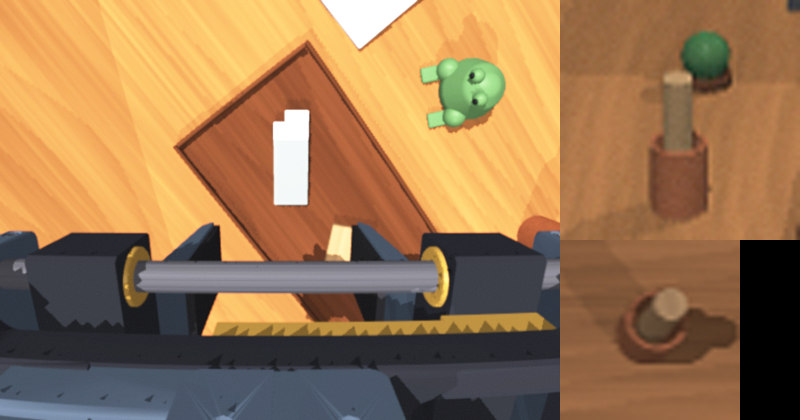

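The pin stands upright in the cup in both views. The slide in the wrist view spans columns 274–309 and rows 110–205. Measuring it.

Run:
```python
from h import *
c=np.load('w5.npy',allow_pickle=True).item();w=cv2.imread('pics/w5.png')
h=cv2.cvtColor(w,cv2.COLOR_BGR2HSV)
m=((h[...,1]<40)&(h[...,2]>150)).astype(np.uint8);m[:90]=0;m[215:]=0;m[:,:260]=0;m[:,325:]=0
for y in(115,130,160,195):
  x=np.where(m[y])[0];print(y,x.min(),x.max())
y=np.where(m[:,290:305].any(1))[0];print(y.min(),y.max())
x=np.where(m[160])[0];L,R=x.min()-.0,x.max()+1.
r=onz(c,(L+R)/2-.5,(y.min()+y.max())/2,15);print('centre',r)
q=[onz(c,np.where(m[k])[0].max(),k,15) for k in(125,195)];d=q[0]-q[1];print('heading',np.degrees(np.arctan2(d[1],d[0])))
tile=cv2.imread('pics/top5.png');ht=cv2.cvtColor(tile,cv2.COLOR_BGR2HSV)
mt=((ht[...,1]<60)&(ht[...,2]>120)).astype(np.uint8);mt[:150]=0;mt[215:]=0;mt[:,:200]=0;mt[:,255:]=0
M=cv2.moments(mt);print('tile',onz(env.get_calibration('top'),M['m10']/M['m00'],M['m01']/M['m00'],8))
```

```text
115 285 308
130 273 308
160 274 307
195 274 307
110 204
centre [475.50618048  68.87090729  15.        ]
heading 52.18510511528972
tile [655.15162984 175.82002169   8.        ]
```

```bash
python3 -m jog '[{"dx":0.0125,"dy":0.0115,"dz":-0.02,"wx":0,"wy":0,"wz":0,"grip":-0.5},{"dx":0.0125,"dy":0.0115,"dz":-0.035,"wx":0,"wy":0,"wz":0,"grip":-0.5},{"dx":0,"dy":0,"dz":-0.04,"wx":0,"wy":0,"wz":0,"grip":-0.5},{"dx":0,"dy":0,"dz":-0.04,"wx":0,"wy":0,"wz":0,"grip":-0.5},{"dx":0,"dy":0,"dz":-0.03,"wx":0,"wy":0,"wz":0,"grip":-0.5},{"dx":0,"dy":0,"dz":-0.015,"wx":0,"wy":0,"wz":0,"grip":-0.5},{"dx":0,"dy":0,"dz":-0.008,"wx":0,"wy":0,"wz":0,"grip":-0.5},{"dx":0,"dy":0,"dz":0,"wx":0,"wy":0,"wz":0,"grip":-0.5},{"dx":0,"dy":0,"dz":0,"wx":0,"wy":0,"wz":0,"grip":-0.5},{"dx":0,"dy":0,"dz":0,"wx":0,"wy":0,"wz":0,"grip":-0.5}]' 15
```

```text
time_s: 10.5
ee_pos: [476.6, 68.6, 22.9]
ee_rot: [179.9, -0.1, 52.2]
force: [0.3, -0.3, -0.1]
gripper_width: 68.1
```

```bash
python3 -m jog '[{"dx":-0.001,"dy":0,"dz":-0.008,"wx":0,"wy":0,"wz":0,"grip":-0.5},{"dx":0,"dy":0,"dz":-0.005,"wx":0,"wy":0,"wz":0,"grip":-0.5},{"dx":0,"dy":0,"dz":-0.0025,"wx":0,"wy":0,"wz":0,"grip":-0.5},{"dx":0,"dy":0,"dz":0,"wx":0,"wy":0,"wz":0,"grip":-0.5},{"dx":0,"dy":0,"dz":0,"wx":0,"wy":0,"wz":0,"grip":-0.5},{"dx":0,"dy":0,"dz":0,"wx":0,"wy":0,"wz":0,"grip":-0.5}]' 15
```

```text
time_s: 11.1
ee_pos: [474.7, 68.6, 6.6]
ee_rot: [180.0, -0.0, 52.2]
force: [0.3, -0.7, -0.0]
gripper_width: 68.8
```

Close gently first, then firm up the grip and lift a little.

```bash
python3 -m jog '[{"dx":0,"dy":0,"dz":0,"wx":0,"wy":0,"wz":0,"grip":0},{"dx":0,"dy":0,"dz":0,"wx":0,"wy":0,"wz":0,"grip":0.15},{"dx":0,"dy":0,"dz":0,"wx":0,"wy":0,"wz":0,"grip":1},{"dx":0,"dy":0,"dz":0,"wx":0,"wy":0,"wz":0,"grip":1},{"dx":0,"dy":0,"dz":0,"wx":0,"wy":0,"wz":0,"grip":1},{"dx":0,"dy":0,"dz":0,"wx":0,"wy":0,"wz":0,"grip":1},{"dx":0,"dy":0,"dz":0,"wx":0,"wy":0,"wz":0,"grip":1}]' 8
python3 -m jog '[{"dx":0,"dy":0,"dz":0,"wx":0,"wy":0,"wz":0,"grip":1},{"dx":0,"dy":0,"dz":0,"wx":0,"wy":0,"wz":0,"grip":1},{"dx":0,"dy":0,"dz":0,"wx":0,"wy":0,"wz":0,"grip":1}]' 35
python3 -m jog '[{"dx":0,"dy":0,"dz":0.01,"wx":0,"wy":0,"wz":0,"grip":1},{"dx":0,"dy":0,"dz":0.02,"wx":0,"wy":0,"wz":0,"grip":1},{"dx":0,"dy":0,"dz":0.03,"wx":0,"wy":0,"wz":0,"grip":1},{"dx":0,"dy":0,"dz":0.03,"wx":0,"wy":0,"wz":0,"grip":1},{"dx":0,"dy":0,"dz":0.03,"wx":0,"wy":0,"wz":0,"grip":1},{"dx":0,"dy":0,"dz":0.03,"wx":0,"wy":0,"wz":0,"grip":1},{"dx":0,"dy":0,"dz":0,"wx":0,"wy":0,"wz":0,"grip":1}]'
```

```text
time_s: 11.8
ee_pos: [474.6, 68.6, 6.5]
ee_rot: [180.0, -0.0, 52.2]
force: [-0.3, -0.4, -0.1]
gripper_width: 35.8
time_s: 12.1
ee_pos: [474.6, 68.6, 6.5]
ee_rot: [180.0, -0.0, 52.2]
force: [0.5, -0.7, 1.0]
gripper_width: 35.7
time_s: 12.8
ee_pos: [477.1, 69.0, 160.9]
ee_rot: [179.6, -0.4, 52.2]
force: [1.6, -0.4, -0.7]
gripper_width: 35.5
```

```bash
python3 -m jog '[{"dx":0.015,"dy":0.0095,"dz":0,"wx":0.0605,"wy":-0.047,"wz":0,"grip":1},{"dx":0.03,"dy":0.018,"dz":0,"wx":0.0605,"wy":-0.047,"wz":0,"grip":1},{"dx":0.03,"dy":0.018,"dz":0,"wx":0.0605,"wy":-0.047,"wz":0,"grip":1},{"dx":0.03,"dy":0.018,"dz":0,"wx":0.0605,"wy":-0.047,"wz":0,"grip":1},{"dx":0.03,"dy":0.018,"dz":0,"wx":0.0605,"wy":-0.047,"wz":0,"grip":1},{"dx":0.03,"dy":0.018,"dz":0,"wx":0.0605,"wy":-0.047,"wz":0,"grip":1},{"dx":0.016,"dy":0.008,"dz":0,"wx":0.0605,"wy":-0.047,"wz":0,"grip":1},{"dx":0,"dy":0,"dz":0,"wx":0.0605,"wy":-0.047,"wz":0,"grip":1},{"dx":0,"dy":0,"dz":0,"wx":0,"wy":0,"wz":0,"grip":1},{"dx":0,"dy":0,"dz":0,"wx":0,"wy":0,"wz":0,"grip":1}]'
python3 -m jog '[{"dx":0,"dy":0,"dz":0,"wx":0,"wy":0,"wz":0,"grip":1},{"dx":0,"dy":0,"dz":0,"wx":0,"wy":0,"wz":0,"grip":1}]'
python3 - <<'E'
from h import *
from scipy.spatial.transform import Rotation as Ro
s=env.state();R=Ro.from_euler('xyz',s['ee_rot'],degrees=True).as_matrix();print(R.round(3),s['ee_pos'],'tilt',np.degrees(np.arccos(-R[2,2])),'slide c',s['ee_pos']-3.5*R[:,2],s['force'])
b=snap('side','side6.png');a=snap('top','top6.png');w=snap('wrist','w6.png')
H=np.zeros((600,800,3),np.uint8);H[:300,:400]=cv2.resize(w[...,::-1],(400,300));H[:300,400:]=cv2.resize(b[150:300,130:330,::-1],(400,300))
H[300:,:]=cv2.resize(a[140:290,200:400,::-1],(800,600))[:300] if 0 else cv2.resize(a[150:285,120:440,::-1],(800,300))
cv2.imwrite('pics/c6.png',H)
E
```

```text
time_s: 13.8
ee_pos: [654.7, 175.7, 155.5]
ee_rot: [-179.9, -35.0, 52.1]
force: [-0.1, -0.1, -0.7]
gripper_width: 35.9
time_s: 14.0
ee_pos: [655.8, 176.5, 157.1]
ee_rot: [179.9, -35.1, 52.3]
force: [0.5, 0.9, -1.1]
gripper_width: 35.3
[[ 0.5    0.79   0.353]
 [ 0.647 -0.613  0.454]
 [ 0.575  0.001 -0.818]] [655.83994117 176.47394595 157.14837208] tilt 35.12407927436768 slide c [654.60305208 174.88486439 160.01105005] [ 0.47516303  0.85626207 -1.0795828 ]
```

View pics/c6.png

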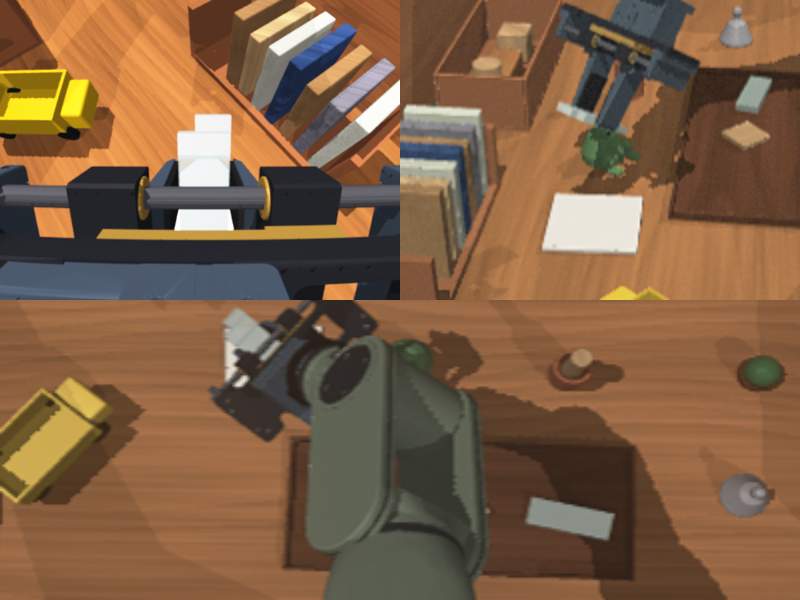

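The slide is held with its notched, frosted end forward and high over the tile. The pin is standing in the cup and nothing else appears to have moved. I'll do a last check for slip in the grip before handing in.

```bash
python3 -m jog '[{"dx":0,"dy":0,"dz":0,"wx":0,"wy":0,"wz":0,"grip":1},{"dx":0,"dy":0,"dz":0,"wx":0,"wy":0,"wz":0,"grip":1},{"dx":0,"dy":0,"dz":0,"wx":0,"wy":0,"wz":0,"grip":1},{"dx":0,"dy":0,"dz":0,"wx":0,"wy":0,"wz":0,"grip":1},{"dx":0,"dy":0,"dz":0,"wx":0,"wy":0,"wz":0,"grip":1}]'
python3 - <<'E'
from h import *
from scipy.spatial.transform import Rotation as Ro
s=env.state();c=env.get_calibration('wrist');R=Ro.from_euler('xyz',s['ee_rot'],degrees=True).as_matrix()
def P(x,y,z): return proj(c,s['ee_pos']+R@np.array([x,-y,-3.5-z]))
print('expect end',P(50,-18,5),P(50,6,5),P(38,18,5),'if slipped 10deg',P(50*np.cos(.17),-18,5+50*np.sin(.17)),np.abs(s['qvel']).max())
w=env.grab_frame('wrist');h=cv2.cvtColor(w,cv2.COLOR_RGB2HSV);m=((h[...,1]<40)&(h[...,2]>150)).astype(np.uint8);m[:140]=0;m[235:]=0;m[:,:235]=0;m[:,335:]=0
for y in(168,175,190,200):x=np.where(m[y])[0];print(y,x.min(),x.max())
y=np.where(m[:,285:310].sum(1)>15)[0];print('end row',y.min())
E
```

```text
time_s: 14.65
ee_pos: [655.5, 176.0, 156.5]
ee_rot: [180.0, -35.1, 52.2]
force: [0.2, 0.1, -1.1]
gripper_width: 35.4
expect end (np.float64(322.74450921563493), np.float64(161.50931308192878)) (np.float64(272.3770483076333), np.float64(161.50064027471007)) (np.float64(247.84348928738027), np.float64(186.37875052724593)) if slipped 10deg (np.float64(324.6882552503747), np.float64(164.99904447193234)) 0.09215647842803992
168 273 323
175 273 322
190 249 322
200 249 322
end row 160
```

```bash
python3 -c "
from workcell import env
print(env.job_done())"
```

```text
the job is handed in; nothing more can be done
None
```

The job is handed in at about 14.7 s, with the slide still held over the tile; the hand-in gave no verdict.

- **Pin:** I moved it from the slide into the cup. It touched the floor with about 5 N at the height expected for the cup's floor. After release it stood upright in the side and top pictures, and it was still standing in the last one.
- **Slide:** I found the frosted end by its notch, gripped the slide across its width at 35 N and lifted it. Its centre was then about 151 mm above the middle of the tile. It is face up and tipped 35.1° with the frosted end high.
- **Last checks:** The end and notch edges in the wrist picture fell within 1–2 pixels of where they should be, so the slide has not slipped in the grip. The arm was still, with about 1 N of force on the tool.
- **Other things:** The plain plate, frog, cart, bell and ball looked unmoved by eye, and so did the square wooden tile; I didn't measure any of them.
- **Disagreements:** The cameras differed by 2–4 mm on where the cup and slide were. I used values in between, and this caused no trouble. My first move was refused because each row needs every key; nothing moved.

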